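# Clamp a ski in the lever vice by feel and set the stop collar

### The job

Gently press the vice's lever down until you feel it go firm because the jaw has nipped the ski section against the fence, and stop there: do not squeeze the ski hard. Leave the lever down where it holds by itself, then slide the stop collar along the rod right up against the housing, so that it records how far the jaw travelled and the second ski can be clamped the same. The ski must still be held when you let go.

Things in the scene. Friction and masses are not known exactly. Their poses are not given: they have to be found in the camera images.
- vice: The lever vice, bolted down: dark steel bed plate 190 x 270 x 12 mm with an aluminium fence, a pinion housing, a sliding jaw and a lever. Origin under the plate, on the bench. Its y axis is the clamping direction (fence at +y, housing at -y), z up. The lever drives the jaw towards the fence, 20 mm per radian; the jaw's rubber pad stands on a thread that is set differently every time.
- fence: The fixed aluminium fence bar with rubber lining, 170 mm long in the vice's x, top 48 mm above the bench; its clamping face is at y = +85 mm in the vice's frame. Its origin is the same as the vice's origin.
- ski_section: The middle piece of a ski, sawn off square: 300 mm long (own x), about 86 mm wide (y), 18 mm thick; lies loose flat on the bed between jaw and fence, up to 5 mm off the fence. Origin at the centre of its underside.
- lever (a joint): Lever angle, rad. 0 = raised, 45 degrees up towards the vice's -y; grows as it is pressed down; pi/4 = level; end stop 1.4. It stays where it is left: friction gives a steady drag of about 7 N at the knob, square to the lever (some 3 to 5 N while held still). Somewhere between about 0.4 and 1.1 the jaw nips the ski and the force at the knob climbs above the drag.
- lever_knob (a point): Centre of the black ball knob (28 mm diameter) at the lever's end, 115 mm from the pivot. After the jaw nips the ski, the force here climbs by about 0.6 N per mm of knob travel: 4 N above the drag is the least that holds, about 6 N above it is right, 10 N above it squeezes the ski too hard.
- lever_pivot (a point): Centre of the lever's pivot in the lever's plane, at (-85, -105, 90) mm in the vice's frame. The pivot axis is the vice's x axis.
- stop_collar (a joint): Position of the stop collar along the rod in m, grows as it slides towards the housing (vice's +y); friction of about 4 N holds it on the rod. The rod moves with the jaw and carries the collar along.
- collar_face (a point): Centre, on the rod's axis, of the stop collar's face towards the housing (vice's +y). The collar is a dark steel ring, 30 mm diameter, 16 mm long, on the 16 mm graduated rod that sticks out of the housing 62 mm above the bench. On it stands a knurled black thumbscrew, 18 mm diameter, from 18 to 38 mm above the rod's axis, its centre 8 mm behind this face (-y).
- housing_face (a point): Point on the rod's axis where the rod leaves the housing's outer (-y) face, (0, -135, 62) mm in the vice's frame: where the collar must butt. The housing is 60 mm wide and 121 mm high.

How it is judged:
By the outcome, as a careful person would: the job done as asked, in the order asked, and still so for the second after the job is handed in, with the robot touching nothing.
It also fails if it takes over 58 s, if anything falls off the work surface, if the arm or the gripper's body presses on something with over 40 N, if the wrist force passes 120 N, or if a joint passes its speed limit or range.

### The arm

A 6-joint arm with a two-finger parallel gripper is mounted at the origin on a cart in front of the work surface, level with it; the furniture and walls round the work are solid. World frame = base frame: x ahead of the robot, y to its left, z up, the work surface at z = 0. Lengths are in m, angles in rad, forces in N, time in s.
With the tool pointing down it reaches from about 0.35 to 1 m from the base axis. Payload 7.1 kg.
Tool frame: the origin (TCP) lies midway between the tips of the shut fingers; the grasp point (between the pads) lies 19 mm behind it; z points along the fingers, y is the line along which they close (so a half turn about z gives the same grasp; the last joint's range is limited). The gripper opens to 85 mm and grips with 20 to 120 N. Pads are 22 mm wide; open, the fingers measure 114 mm over their backs; the gripper's body (76 mm by 85 mm) begins 54 mm behind the grasp point. The pads swing forward as they close: fully open they stand 13 mm farther back than shut.
Start: joints at [1.241, 0.423, 1.63, -0, 1.089, -0.019], TCP at [0.191, 0.595, 0.231] pointing down, gripper open.
Joint ranges: [-3, 3], [-0.9, 2.11], [0.09, 2.58], [-1.31, 4.45], [0.11, 2.69], [-2.54, 2.54]. Speed limits (rad/s): [2.39, 2.39, 3.01, 3.14, 3.14, 3.14].

### API

Orientations are given as [roll, pitch, yaw] about the fixed x, y, z axes, in that order (R = Rz(yaw) Ry(pitch) Rx(roll)).
In Python, from rig import r, cams, ticket, look_for gives the robot as it stands. The module is installed in compiled form; this text tells all that it offers.
- The arm moves only by the shell command python3 -m crank 'ROWS'. ROWS is JSON, a list of rows, each an object with "delta_pos": the shift along the tool's x, y, z in cm, a list of three; "spin": the turn about the tool's z in degrees; "gripper": the opening, from -1 (shut) to 1 (fully open). A call has 1 to 10 rows; each row shifts and turns the commanded pose from where the row before left it, along the tool's axes as they then stand; what a row does not reach is not made up. A row lasts 1/10 s, in which the tool goes at most 50 mm and 8.59 degrees, less where a joint would pass 70% of its speed; a pose out of reach is approached as far as the arm can. A call is refused whole if a number of a shift passes 5 or a number of a turn 8.59, either way. A call with a gripper value outside its range is refused whole. The fingers move at their own pace and stop on an object; the grip force is fixed at half the most. Time passes only in rows, so rows that do not move let the fingers close. It gives the time, the measured TCP pose, the force, the opening and the grip force at its end, in the units of the state.
- r.state(): the state, without advancing time (a new reading comes with each control period).
- cams.snapshot(name): name is "side" or "top" or "wrist"; returns (picture, depth): 384x512x3 uint8, blue, green, red; 384x512 float32, m along the optical axis (not along the pixel's ray), 0 where there is no reading.
- cams.camera_model(name): a dict with "mtx" (3x3 intrinsics, pixels), "camera_from_world" (4x4, takes a point from world to camera coordinates); the wrist camera has in their place "tool_from_camera" (4x4, takes a point from camera to tool coordinates, whose origin is the TCP and whose axes are the flange's). Camera axes: x right, y up, looking along -z (the intrinsics and any distortion apply to the point x, -y, -z); pixel columns grow to the right and rows downward; lengths in m; the calibration is good to about 2 mm. A picture is of the moment at which its call begins: read the wrist's pose just before it. camera_model takes no time and is no camera call.
- ticket.job_done(): hands the job in; it is judged then, once.
Trained networks look in the newest picture that a camera, given by its name, has taken for a name from the list of things; names that differ only in an ending like _2 or _b are one class to them, and where a whole thing is asked for, a point or a joint stands for the part that bears it (a point fixed in the world has none). Each returns a list of dicts, best first, with "conf" (0 to 1); they miss things now and then, are a little off and sometimes report something else, mostly with a low value. They report only what shows in the picture. A call takes as long as a camera call.
- look_for(camera, query): "bbox" ([left, top, right, bottom] as shares, 0 to 1, of the picture: columns of its width, rows of its height, round what is visible of it).
The state is a dict: "clock": time; "joint_positions": joint angles; "qvel": joint speeds; "effort": joint torques, N m; "position": TCP position; "orientation": TCP orientation; "force": force on the tool from outside, world axes, zero at the start; "torque": the same for the moment, N m; "finger_gap": finger opening in m; "grasp_force": force on a finger pad.
Only numpy, scipy, OpenCV 4.12 (cv2) and the standard library are available. Lean on these libraries where they do the work, as an engineer would, in place of code of your own. Each camera call takes 0.05 s, during which the arm holds its last target. There are 200 camera calls.

## Working session

There is one attempt and no reset: what is moved stays moved. The work goes in short steps, Python scripts to look and compute and a shell command to move; the robot and the scene stay as the last step left them, time stands still between calls to the robot, and variables do not carry over. Pictures are saved under pics/ and viewed, at most 10 in all, crops included, and the job is handed in when it is done.

```bash
mkdir -p pics
cat > h.py <<'E'
import numpy as np, cv2
from rig import r, cams, ticket, look_for
from scipy.spatial.transform import Rotation as R
def snap(n):
    s=r.state(); p,d=cams.snapshot(n); m=cams.camera_model(n)
    K=np.array(m["mtx"])
    if n=="wrist":
        T=np.eye(4);T[:3,:3]=R.from_euler('xyz',s["orientation"]).as_matrix();T[:3,3]=s["position"]
        W=T@np.array(m["tool_from_camera"])
    else: W=np.linalg.inv(np.array(m["camera_from_world"]))
    return p,d,K,W
def pts(d,K,W):
    v,u=np.mgrid[:d.shape[0],:d.shape[1]]
    P=np.stack([(u-K[0,2])*d/K[0,0],-(v-K[1,2])*d/K[1,1],-d,np.ones_like(d)],-1)
    return (P@W.T)[...,:3]
def proj(X,K,W):
    c=np.linalg.inv(W)@np.append(X,1); return K[0,0]*c[0]/-c[2]+K[0,2], K[1,2]-K[1,1]*c[1]/-c[2]
E
python3 - <<'E'
from h import *
s=r.state();print(s["position"],s["orientation"],s["force"],s["clock"])
out=[]
for n in("side","top"):
    p,d,K,W=snap(n);np.savez(f"{n}.npz",p=p,d=d,K=K,W=W);out.append(p)
    print(n,cams.camera_model(n).keys(),W[:3,3].round(3))
    P=pts(d,K,W)
    for q in("vice","fence","lever_knob","stop_collar","ski_section","lever"):
        for o in look_for(n,q)[:2]:
            b=np.array(o["bbox"])*[512,384,512,384];u,v=int((b[0]+b[2])/2),int((b[1]+b[3])/2)
            print(q,round(o["conf"],2),b.round(),P[v,u].round(3))
cv2.imwrite("pics/a.png",cv2.resize(np.vstack(out),(400,600)) if 0 else np.vstack(out)[:, :][:768])
cv2.imwrite("pics/side.png",out[0]);cv2.imwrite("pics/top.png",out[1])
E
```

```text
[0.19094402 0.5945459  0.23053674] [-3.14005208e+00 -2.52021319e-05  2.83077129e+00] [-0.40623824 -0.37755155  0.08683886] 0.0
side dict_keys(['mtx', 'camera_from_world']) [ 0.521 -0.526  0.516]
vice 0.62 [202. 179. 317. 272.] [0.54  0.198 0.08 ]
vice 0.49 [215. 191. 234. 227.] [0.484 0.119 0.16 ]
fence 0.79 [208. 179. 281. 201.] [0.515 0.416 0.043]
lever_knob 0.59 [215. 192. 235. 227.] [0.482 0.151 0.141]
stop_collar 0.87 [275. 236. 296. 272.] [0.579 0.11  0.076]
ski_section 0.87 [170. 190. 312. 230.] [0.505 0.351 0.028]
lever 0.81 [213. 190. 238. 224.] [0.486 0.119 0.162]
top dict_keys(['mtx', 'camera_from_world']) [0.402 0.236 0.98 ]
vice 0.56 [156. 138. 323. 238.] [0.526 0.272 0.079]
fence 0.81 [154. 163. 184. 234.] [0.509 0.43  0.049]
fence 0.36 [174. 137. 231. 276.] [0.492 0.358 0.03 ]
lever_knob 0.74 [261. 194. 318. 216.] [0.483 0.168 0.137]
stop_collar 0.52 [306. 161. 318. 175.] [0.566 0.117 0.099]
ski_section 0.82 [172. 141. 231. 275.] [0.49  0.361 0.029]
lever 0.69 [264. 194. 317. 220.] [0.478 0.167 0.143]
```

View pics/side.png

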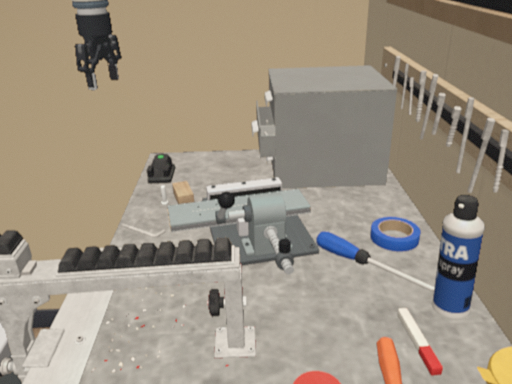

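View pics/top.png

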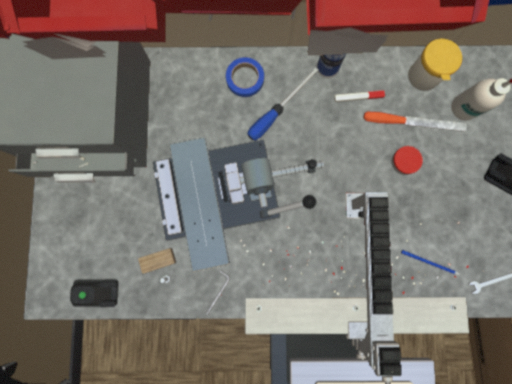

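Run:
```python
from h import *
for n in("top","side"):
    z=np.load(n+".npz");p,d,K,W=[z[k] for k in"pdKW"];P=pts(d,K,W);d0=d>0
    def reg(zl,zh,xl,xh,yl,yh):
        m=d0&(P[...,2]>zl)&(P[...,2]<zh)&(P[...,0]>xl)&(P[...,0]<xh)&(P[...,1]>yl)&(P[...,1]<yh);return P[m]
    f=reg(.040,.056,.38,.62,.38,.48)
    if len(f)>20:
        print(n,"fence",len(f),f[:,2].mean(),cv2.minAreaRect((f[:,:2]*1000).astype(np.float32)))
    f=reg(.11,.13,.45,.62,.18,.30); print("housing top",len(f),f.mean(0) if len(f) else 0, cv2.minAreaRect((f[:,:2]*1000).astype(np.float32)) if len(f)>5 else'')
    f=reg(.13,.20,.40,.52,.08,.16); print("knob",len(f),f.mean(0), f.min(0),f.max(0))
    f=reg(.085,.11,.5,.65,.07,.15); print("thumb",len(f),f.mean(0), f.min(0),f.max(0))
    f=reg(.06,.08,.5,.62,.13,.19); print("rod",len(f),f.mean(0) if len(f) else 0)
    if len(f)>20: print(np.polyfit(f[:,1],f[:,0],1))
    f=reg(.05,.4,-.1,.44,-.12,.1); print("beam",len(f),f.min(0),f.max(0),f.mean(0))
```

```text
top fence 1047 0.048020672958368225 ((511.9416809082031, 436.043701171875), (169.59536743164062, 38.38665008544922), 11.025474548339844)
housing top 691 [0.54515274 0.22820115 0.11768958] ((523.0960693359375, 222.46343994140625), (125.12821197509766, 55.547935485839844), 17.00375747680664)
knob 213 [0.48431641 0.13795282 0.17112039] [0.47199572 0.11831691 0.14587029] [0.49942562 0.15967163 0.18418213]
thumb 69 [0.57525205 0.11407325 0.09855714] [0.56597525 0.10459112 0.08706017] [0.58598172 0.12270582 0.10239889]
rod 193 [0.56614638 0.15955526 0.06800736]
[-0.20594906  0.59900664]
beam 4241 [ 0.1521597  -0.02655362  0.05140193] [0.43991629 0.01973072 0.20199209] [0.28945713 0.00197336 0.16117418]
side fence 619 0.046148679360690115 ((514.2554931640625, 428.74420166015625), (169.2796173095703, 34.054115295410156), 10.541818618774414)
housing top 450 [0.55248172 0.21966928 0.11637283] ((524.32373046875, 217.8494110107422), (121.56346893310547, 45.42829132080078), 16.025489807128906)
knob 256 [0.48744963 0.12458366 0.17041264] [0.47348867 0.11630124 0.13435424] [0.50027793 0.15970515 0.18148108]
thumb 149 [0.57714358 0.10816688 0.0946745 ] [0.56767768 0.09988736 0.08512261] [0.58764732 0.12007555 0.10094659]
rod 138 [0.5638693  0.16355255 0.06676205]
[-0.10788956  0.58151491]
beam 9758 [ 0.17632168 -0.03000727  0.05015405] [0.43999817 0.02011918 0.19924928] [ 0.29874729 -0.01788267  0.14486365]
```

```bash
python3 -m crank '[{"delta_pos":[0,0,0],"spin":-7.15,"gripper":-1},{"delta_pos":[0,0,0],"spin":-7.15,"gripper":-1},{"delta_pos":[0,0,0],"spin":-7.15,"gripper":-1},{"delta_pos":[0,0,0],"spin":-7.15,"gripper":-1},{"delta_pos":[-1,-2.5,0],"spin":0,"gripper":-1},{"delta_pos":[-1.4,-3.7,0],"spin":0,"gripper":-1},{"delta_pos":[-1.4,-3.7,0],"spin":0,"gripper":-1},{"delta_pos":[-1.4,-3.7,0],"spin":0,"gripper":-1},{"delta_pos":[-1.4,-3.7,0],"spin":0,"gripper":-1},{"delta_pos":[-1.4,-3.7,0],"spin":0,"gripper":-1}]'
python3 -m crank '[{"delta_pos":[-1.4,-3.7,0],"spin":0,"gripper":-1},{"delta_pos":[-1.4,-3.7,0],"spin":0,"gripper":-1},{"delta_pos":[-1.4,-3.7,0],"spin":0,"gripper":-1},{"delta_pos":[-1.4,-3.7,0],"spin":0,"gripper":-1},{"delta_pos":[-1.4,-3.7,0],"spin":0,"gripper":-1},{"delta_pos":[-1.4,-3,0],"spin":0,"gripper":-1},{"delta_pos":[0,0,0],"spin":0,"gripper":-1},{"delta_pos":[0,0,0],"spin":0,"gripper":-1}]'
python3 - <<'E'
from h import *
p,d,K,W=snap("wrist");np.savez("w1.npz",p=p,d=d,K=K,W=W);cv2.imwrite("pics/w1.png",p);P=pts(d,K,W)
s=r.state();print(s["position"],s["orientation"],s["force"],s["finger_gap"],s["clock"])
for q in("lever_knob","stop_collar","lever"):
    for o in look_for("wrist",q)[:2]:
        b=np.array(o["bbox"])*[512,384,512,384];print(q,round(o["conf"],2),b.round(),P[int((b[1]+b[3])/2),int((b[0]+b[2])/2)].round(3))
E
```

```text
clock: 1.7
position: [0.3096, 0.4024, 0.2315]
orientation: [3.141, 0.0, -2.953]
force: [0.0, 0.5, -0.2]
finger_gap: -0.0002
grasp_force: 0.0
clock: 2.5
position: [0.432, 0.2078, 0.2314]
orientation: [3.141, 0.0, -2.955]
force: [-0.2, 0.5, 1.3]
finger_gap: -0.0003
grasp_force: 0.0
[0.43159386 0.20840414 0.23132951] [ 3.14133254e+00 -1.81368670e-04 -2.95393080e+00] [-0.07871298 -0.53147042  0.36573785] 0.0001539669974677219 2.55
lever_knob 0.61 [115. 213. 269. 284.] [0.48  0.167 0.142]
stop_collar 0.68 [126. 275. 158. 307.] [0.571 0.113 0.08 ]
stop_collar 0.23 [116. 186. 460. 345.] [0.423 0.22  0.253]
lever 0.91 [116. 215. 266. 286.] [0.482 0.166 0.142]
```

View pics/w1.png

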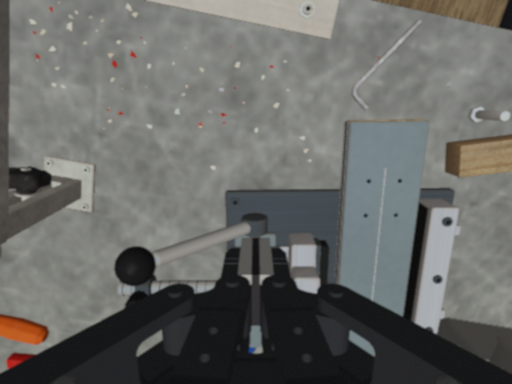

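Run:
```python
from h import *
from scipy.optimize import least_squares
def fit(P,c0):
    for _ in range(4):
        Q=P[np.abs(np.linalg.norm(P-c0,axis=1)-.014)<.006]
        c0=least_squares(lambda c:np.linalg.norm(Q-c,axis=1)-.014,c0,loss="soft_l1",f_scale=.001).x
    return c0,len(Q)
for f in("w1","top","side"):
    z=np.load(f+".npz");d=z["d"];P=pts(d,z["K"],z["W"])[d>0]
    P=P[np.linalg.norm(P-[.486,.131,.171],axis=1)<.03]
    print(f,*fit(P,np.array([.485,.131,.171])))
z=np.load("w1.npz");d=z["d"];P=pts(d,z["K"],z["W"])
m=(d>0)&(abs(P[...,2]-.048)<.004)&(P[...,1]>.38)&(P[...,0]<.65);f=P[m]
print("fence",m.sum(),cv2.minAreaRect((f[:,:2]*1000).astype(np.float32)))
```

```text
w1 [0.48846575 0.1320441  0.1667696 ] 1446
top [0.48578319 0.13220497 0.16751941] 174
side [0.48715599 0.13153642 0.16725827] 246
fence 3484 ((474.04193115234375, 444.8517150878906), (282.3511657714844, 100.83924102783203), 20.300474166870117)
```

```bash
python3 -m crank '[{"delta_pos":[-1,-2.1,0],"spin":0,"gripper":-1},{"delta_pos":[-1,-2.2,0],"spin":0,"gripper":-1},{"delta_pos":[-1,-2.1,0],"spin":0,"gripper":-1},{"delta_pos":[-1,-2.1,0],"spin":0,"gripper":-1},{"delta_pos":[0,0,0],"spin":0,"gripper":-1},{"delta_pos":[0,0,2],"spin":0,"gripper":-1},{"delta_pos":[0,0,1.5],"spin":0,"gripper":-1},{"delta_pos":[0,0,0.9],"spin":0,"gripper":-1},{"delta_pos":[0,0,0],"spin":0,"gripper":-1}]'
python3 -m crank '[{"delta_pos":[0,0,0.3],"spin":0,"gripper":-1},{"delta_pos":[0,0,0.2],"spin":0,"gripper":-1}]'
python3 -m crank '[{"delta_pos":[0,0,0.2],"spin":0,"gripper":-1}]'
```

```text
clock: 3.6
position: [0.4857, 0.1329, 0.1862]
orientation: [3.142, -0.003, -2.952]
force: [0.8, 0.5, -0.5]
finger_gap: -0.0001
grasp_force: 0.0
clock: 3.8
position: [0.4873, 0.1327, 0.1828]
orientation: [3.141, 0.001, -2.953]
force: [-0.0, 0.9, -0.1]
finger_gap: 0.0004
grasp_force: 0.0
clock: 3.9
position: [0.4875, 0.1324, 0.181]
orientation: [-3.141, 0.001, -2.953]
force: [-1.7, -4.0, 12.5]
finger_gap: 0.0004
grasp_force: 6.4
```

```bash
python3 -m crank '[{"delta_pos":[0,-0.28,0.32],"spin":0,"gripper":-1},{"delta_pos":[0,-0.27,0.33],"spin":0,"gripper":-1},{"delta_pos":[0,-0.26,0.34],"spin":0,"gripper":-1},{"delta_pos":[0,-0.24,0.35],"spin":0,"gripper":-1}]'
python3 -m crank '[{"delta_pos":[0,-0.23,0.36],"spin":0,"gripper":-1},{"delta_pos":[0,-0.22,0.37],"spin":0,"gripper":-1},{"delta_pos":[0,-0.20,0.37],"spin":0,"gripper":-1},{"delta_pos":[0,-0.19,0.38],"spin":0,"gripper":-1}]'
python3 -m crank '[{"delta_pos":[0,-0.09,0.19],"spin":0,"gripper":-1}]'
```

```text
clock: 4.3
position: [0.4898, 0.121, 0.1684]
orientation: [-3.14, 0.002, -2.953]
force: [-2.5, -8.7, 15.1]
finger_gap: -0.0
grasp_force: 7.2
clock: 4.7
position: [0.4922, 0.1126, 0.1538]
orientation: [-3.14, 0.003, -2.953]
force: [0.3, -6.6, 11.8]
finger_gap: -0.0
grasp_force: 5.8
clock: 4.8
position: [0.4924, 0.1118, 0.1517]
orientation: [-3.14, 0.003, -2.953]
force: [-0.0, -6.8, 11.9]
finger_gap: -0.0
grasp_force: 5.9
```

```bash
cat > f.py <<'E'
import sys,re,numpy as np
t=sys.stdin.read();g=lambda k:[np.array(eval(x)) for x in re.findall(k+r": (\[.*\])",t)]
for p,f in zip(g("position"),g("force")):
    e=np.arcsin((p[2]-.104)/.115);fy=-.187*f[0]+.982*f[1]
    print("z %.4f y %.4f e %.1f lever %.3f arc %.1f Fsq %.1f fy %.1f fz %.1f"%(p[2],-.187*(p[0]-.5349)+.982*(p[1]-.3349),np.degrees(e),np.pi/4-e,115*(np.pi/4-e),fy*np.sin(e)+f[2]*np.cos(e),fy,f[2]))
E
(python3 -m crank '[{"delta_pos":[0,-0.08,0.19],"spin":0,"gripper":-1}]'
python3 -m crank '[{"delta_pos":[0,-0.08,0.19],"spin":0,"gripper":-1}]'
python3 -m crank '[{"delta_pos":[0,-0.08,0.2],"spin":0,"gripper":-1}]'
python3 -m crank '[{"delta_pos":[0,-0.07,0.2],"spin":0,"gripper":-1}]'
python3 -m crank '[{"delta_pos":[0,-0.07,0.2],"spin":0,"gripper":-1}]'
python3 -m crank '[{"delta_pos":[0,-0.07,0.2],"spin":0,"gripper":-1}]')|python3 f.py
```

```text
z 0.1500 y -0.2121 e 23.6 lever 0.374 arc 43.0 Fsq 6.0 fy -10.0 fz 10.9
z 0.1481 y -0.2128 e 22.5 lever 0.392 arc 45.1 Fsq 8.3 fy -9.0 fz 12.7
z 0.1461 y -0.2136 e 21.5 lever 0.411 arc 47.2 Fsq 7.1 fy -8.6 fz 11.0
z 0.1441 y -0.2141 e 20.4 lever 0.429 arc 49.4 Fsq 7.2 fy -5.4 fz 9.7
z 0.1420 y -0.2147 e 19.3 lever 0.449 arc 51.6 Fsq 7.2 fy -7.2 fz 10.1
z 0.1400 y -0.2154 e 18.2 lever 0.467 arc 53.7 Fsq 7.4 fy -5.9 fz 9.7
```

```bash
(python3 -m crank '[{"delta_pos":[0,-0.06,0.2],"spin":0,"gripper":-1}]'
python3 -m crank '[{"delta_pos":[0,-0.06,0.2],"spin":0,"gripper":-1}]'
python3 -m crank '[{"delta_pos":[0,-0.05,0.2],"spin":0,"gripper":-1}]'
python3 -m crank '[{"delta_pos":[0,-0.05,0.2],"spin":0,"gripper":-1}]'
python3 -m crank '[{"delta_pos":[0,-0.05,0.2],"spin":0,"gripper":-1}]')|python3 f.py
```

```text
z 0.1379 y -0.2159 e 17.1 lever 0.486 arc 55.9 Fsq 7.4 fy -6.0 fz 9.6
z 0.1359 y -0.2165 e 16.1 lever 0.504 arc 58.0 Fsq 7.3 fy -4.9 fz 9.0
z 0.1339 y -0.2170 e 15.1 lever 0.522 arc 60.1 Fsq 6.7 fy -4.8 fz 8.2
z 0.1319 y -0.2174 e 14.0 lever 0.540 arc 62.1 Fsq 7.1 fy -5.3 fz 8.6
z 0.1299 y -0.2180 e 13.0 lever 0.558 arc 64.2 Fsq 7.5 fy -6.7 fz 9.3
```

```bash
(python3 -m crank '[{"delta_pos":[0,-0.04,0.2],"spin":0,"gripper":-1}]'
python3 -m crank '[{"delta_pos":[0,-0.04,0.2],"spin":0,"gripper":-1}]'
python3 -m crank '[{"delta_pos":[0,-0.04,0.2],"spin":0,"gripper":-1}]'
python3 -m crank '[{"delta_pos":[0,-0.03,0.2],"spin":0,"gripper":-1}]'
python3 -m crank '[{"delta_pos":[0,-0.03,0.2],"spin":0,"gripper":-1}]')|python3 f.py
```

```text
z 0.1279 y -0.2183 e 12.0 lever 0.576 arc 66.2 Fsq 6.9 fy -4.1 fz 7.9
z 0.1258 y -0.2187 e 10.9 lever 0.595 arc 68.4 Fsq 7.1 fy -4.4 fz 8.1
z 0.1238 y -0.2191 e 9.9 lever 0.612 arc 70.4 Fsq 7.2 fy -6.2 fz 8.4
z 0.1218 y -0.2194 e 8.9 lever 0.630 arc 72.4 Fsq 6.7 fy -5.5 fz 7.6
z 0.1198 y -0.2196 e 7.9 lever 0.648 arc 74.5 Fsq 7.6 fy -6.4 fz 8.6
```

```bash
(python3 -m crank '[{"delta_pos":[0,-0.02,0.2],"spin":0,"gripper":-1}]'
python3 -m crank '[{"delta_pos":[0,-0.02,0.2],"spin":0,"gripper":-1}]'
python3 -m crank '[{"delta_pos":[0,-0.02,0.2],"spin":0,"gripper":-1}]'
python3 -m crank '[{"delta_pos":[0,-0.01,0.2],"spin":0,"gripper":-1}]'
python3 -m crank '[{"delta_pos":[0,-0.01,0.2],"spin":0,"gripper":-1}]')|python3 f.py
```

```text
z 0.1178 y -0.2198 e 6.9 lever 0.665 arc 76.5 Fsq 7.0 fy -5.5 fz 7.7
z 0.1157 y -0.2200 e 5.8 lever 0.683 arc 78.6 Fsq 7.6 fy -4.3 fz 8.1
z 0.1137 y -0.2203 e 4.8 lever 0.701 arc 80.6 Fsq 6.5 fy -4.9 fz 6.9
z 0.1117 y -0.2202 e 3.8 lever 0.718 arc 82.6 Fsq 6.4 fy -3.3 fz 6.6
z 0.1097 y -0.2204 e 2.8 lever 0.736 arc 84.6 Fsq 6.9 fy -6.2 fz 7.2
```

```bash
(python3 -m crank '[{"delta_pos":[0,0,0.2],"spin":0,"gripper":-1}]'
python3 -m crank '[{"delta_pos":[0,0,0.2],"spin":0,"gripper":-1}]'
python3 -m crank '[{"delta_pos":[0,0,0.2],"spin":0,"gripper":-1}]'
python3 -m crank '[{"delta_pos":[0,0.01,0.2],"spin":0,"gripper":-1}]'
python3 -m crank '[{"delta_pos":[0,0.01,0.2],"spin":0,"gripper":-1}]')|python3 f.py
```

```text
z 0.1077 y -0.2203 e 1.8 lever 0.753 arc 86.6 Fsq 6.9 fy -2.9 fz 7.0
z 0.1057 y -0.2204 e 0.8 lever 0.771 arc 88.6 Fsq 6.8 fy -3.5 fz 6.9
z 0.1037 y -0.2204 e -0.1 lever 0.788 arc 90.6 Fsq 7.4 fy -6.1 fz 7.4
z 0.1016 y -0.2203 e -1.2 lever 0.806 arc 92.7 Fsq 7.2 fy -5.8 fz 7.1
z 0.0996 y -0.2201 e -2.2 lever 0.824 arc 94.7 Fsq 7.8 fy -5.5 fz 7.6
```

```bash
(python3 -m crank '[{"delta_pos":[0,0.01,0.2],"spin":0,"gripper":-1}]'
python3 -m crank '[{"delta_pos":[0,0.02,0.2],"spin":0,"gripper":-1}]'
python3 -m crank '[{"delta_pos":[0,0.02,0.2],"spin":0,"gripper":-1}]'
python3 -m crank '[{"delta_pos":[0,0.02,0.2],"spin":0,"gripper":-1}]')|python3 f.py
```

```text
z 0.0976 y -0.2200 e -3.2 lever 0.841 arc 96.7 Fsq 7.2 fy -4.5 fz 7.0
z 0.0956 y -0.2198 e -4.2 lever 0.859 arc 98.7 Fsq 7.6 fy -6.4 fz 7.2
z 0.0936 y -0.2196 e -5.2 lever 0.876 arc 100.7 Fsq 6.9 fy -5.8 fz 6.4
z 0.0916 y -0.2193 e -6.2 lever 0.893 arc 102.7 Fsq 7.7 fy -5.2 fz 7.2
```

```bash
(python3 -m crank '[{"delta_pos":[0,0.02,0.2],"spin":0,"gripper":-1}]'
python3 -m crank '[{"delta_pos":[0,0.03,0.2],"spin":0,"gripper":-1}]'
python3 -m crank '[{"delta_pos":[0,0.03,0.2],"spin":0,"gripper":-1}]'
python3 -m crank '[{"delta_pos":[0,0.03,0.2],"spin":0,"gripper":-1}]'
python3 -m crank '[{"delta_pos":[0,0.04,0.2],"spin":0,"gripper":-1}]')|python3 f.py
```

```text
z 0.0896 y -0.2192 e -7.2 lever 0.911 arc 104.8 Fsq 6.8 fy -3.3 fz 6.4
z 0.0876 y -0.2188 e -8.2 lever 0.928 arc 106.8 Fsq 7.7 fy -3.5 fz 7.3
z 0.0855 y -0.2186 e -9.3 lever 0.947 arc 108.9 Fsq 7.8 fy -3.5 fz 7.3
z 0.0835 y -0.2183 e -10.3 lever 0.965 arc 110.9 Fsq 7.1 fy -4.8 fz 6.3
z 0.0815 y -0.2179 e -11.3 lever 0.982 arc 113.0 Fsq 7.9 fy -5.7 fz 6.9
```

```bash
(python3 -m crank '[{"delta_pos":[0,0.04,0.2],"spin":0,"gripper":-1}]'
python3 -m crank '[{"delta_pos":[0,0.05,0.2],"spin":0,"gripper":-1}]'
python3 -m crank '[{"delta_pos":[0,0.05,0.2],"spin":0,"gripper":-1}]'
python3 -m crank '[{"delta_pos":[0,0.05,0.2],"spin":0,"gripper":-1}]')|python3 f.py
```

```text
z 0.0796 y -0.2176 e -12.2 lever 0.999 arc 114.9 Fsq 9.3 fy -3.5 fz 8.8
z 0.0776 y -0.2171 e -13.3 lever 1.017 arc 117.0 Fsq 11.0 fy -6.7 fz 9.7
z 0.0757 y -0.2167 e -14.2 lever 1.034 arc 118.9 Fsq 12.4 fy -3.6 fz 11.9
z 0.0738 y -0.2162 e -15.2 lever 1.051 arc 120.9 Fsq 12.7 fy -6.8 fz 11.3
```

```bash
(python3 -m crank '[{"delta_pos":[0,0.03,0.1],"spin":0,"gripper":-1}]'
python3 -m crank '[{"delta_pos":[0,0,0],"spin":0,"gripper":-1}]')|python3 f.py
```

```text
z 0.0728 y -0.2160 e -15.7 lever 1.060 arc 121.9 Fsq 13.6 fy -7.1 fz 12.1
z 0.0728 y -0.2160 e -15.7 lever 1.060 arc 121.9 Fsq 11.0 fy -6.4 fz 9.6
```

```bash
python3 -m crank '[{"delta_pos":[0,0,-0.2],"spin":0,"gripper":-1},{"delta_pos":[0,0,-0.6],"spin":0,"gripper":-1},{"delta_pos":[0,0,-2.5],"spin":0,"gripper":-1},{"delta_pos":[0,0,-3.5],"spin":0,"gripper":-1},{"delta_pos":[0,0,-3.5],"spin":0,"gripper":-1},{"delta_pos":[0,-1,0],"spin":0,"gripper":-1},{"delta_pos":[0,-3,0],"spin":0,"gripper":-1},{"delta_pos":[0,-2,0],"spin":0,"gripper":-1},{"delta_pos":[0,0,0],"spin":0,"gripper":-1}]'
python3 - <<'E'
from h import *
ims=[]
for n in("side","top","wrist"):
    p,d,K,W=snap(n);P=pts(d,K,W)
    ims.append(p[170:290,190:330] if n=="side" else p[120:240,200:340] if n=="top" else p)
    m=(d>0)&(P[...,2]>.088)&(P[...,2]<.106)&(abs(P[...,0]-.575)<.03)&(P[...,1]>.07)&(P[...,1]<.16)
    f=P[m];print(n,m.sum(),f.mean(0) if m.sum() else 0)
    if m.sum():
        vy=-.187*(f[:,0]-.5349)+.982*(f[:,1]-.3349);vx=.982*(f[:,0]-.5349)+.187*(f[:,1]-.3349)
        print("vy",np.percentile(vy,[2,50,98]).round(4),"vx",np.percentile(vx,[2,50,98]).round(4))
    for q in("stop_collar","lever_knob"):
        for o in look_for(n,q)[:1]:
            b=np.array(o["bbox"])*[512,384,512,384];print(q,round(o["conf"],2),b.round())
a=[cv2.resize(i,(400,300)) for i in ims];cv2.imwrite("pics/b.png",np.vstack([np.hstack(a[:2]),np.hstack([a[2],a[2]*0])]))
s=r.state();print(s["position"],s["force"],s["clock"])
E
```

```text
clock: 9.8
position: [0.5029, 0.047, 0.1741]
orientation: [-3.141, -0.0, -2.955]
force: [-0.2, 0.2, -0.2]
finger_gap: -0.0001
grasp_force: 0.0
side 117 [0.57323146 0.12781434 0.09579954]
vy [-0.2165 -0.2115 -0.2014] vx [-0.0095 -0.0013  0.008 ]
stop_collar 0.52 [271. 234. 292. 264.]
lever_knob 0.72 [216. 211. 228. 241.]
top 69 [0.5714433  0.13372528 0.09847143]
vy [-0.213  -0.2045 -0.1963] vx [-0.0101 -0.0019  0.0071]
stop_collar 0.58 [298. 165. 310. 176.]
lever_knob 0.74 [260. 200. 323. 216.]
wrist 0 0
stop_collar 0.89 [321. 269. 343. 284.]
lever_knob 0.93 [308. 177. 507. 215.]
[0.50280119 0.04930095 0.17436816] [-0.92189982 -0.19861798 -0.33984451] 10.25
```

View pics/b.png

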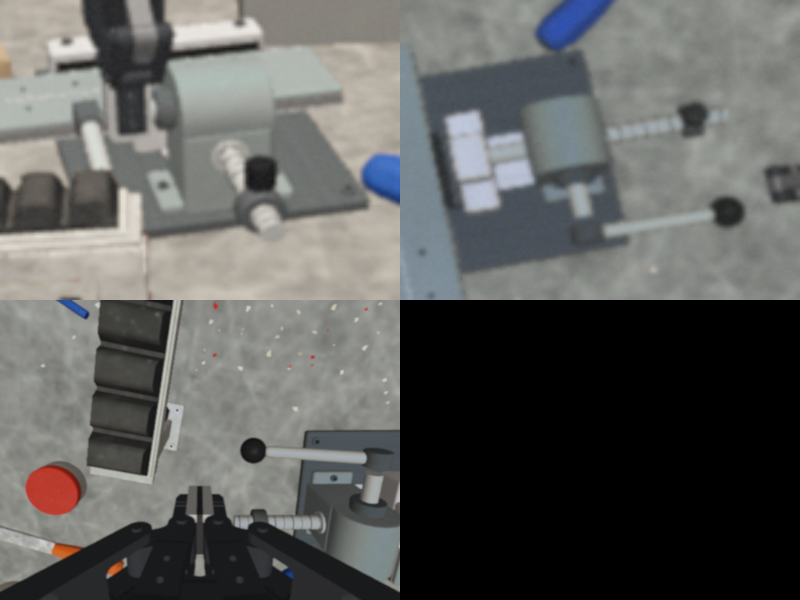

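Run:
```python
from h import *
T=np.array(cams.camera_model("wrist")["tool_from_camera"]);print(T.round(3))
z=np.load("w1.npz");d=z["d"];Q=pts(d,z["K"],T)[d>0]
Q=Q[np.linalg.norm(Q[:,:2],axis=1)<.12]
for a in np.arange(-.1,.01,.01):
    q=Q[(Q[:,2]>a)&(Q[:,2]<a+.01)]
    if len(q)>5:print(round(a,2),len(q),np.percentile(q[:,1],[1,99]).round(3),np.percentile(q[:,0],[1,99]).round(3))
print(r.state()["joint_positions"])
```

```text
[[ 0.001  0.959  0.285  0.072]
 [ 1.    -0.    -0.001  0.   ]
 [-0.001  0.285 -0.959 -0.142]
 [ 0.     0.     0.     1.   ]]
-0.1 307 [-0.018  0.018] [0.017 0.019]
-0.09 7849 [-0.057  0.057] [0.009 0.017]
-0.08 10806 [-0.054  0.054] [-0.002  0.017]
-0.07 6235 [-0.046  0.046] [-0.009  0.017]
-0.06 6980 [-0.038  0.038] [-0.009  0.013]
-0.05 2592 [-0.031  0.032] [-0.01   0.013]
-0.04 903 [-0.012  0.012] [-0.011  0.012]
-0.03 774 [-0.013  0.013] [0.006 0.011]
-0.02 643 [-0.013  0.014] [0.006 0.011]
-0.01 263 [-0.012  0.012] [0.006 0.011]
[ 7.41622258e-02  3.29325371e-01  1.93592652e+00  4.64672046e-05
  8.76466881e-01 -1.68589152e+00]
```

```bash
python3 -m crank '[{"delta_pos":[-2,0,0],"spin":0,"gripper":-1},{"delta_pos":[-3,0,0],"spin":0,"gripper":-1},{"delta_pos":[-3.4,0,0],"spin":0,"gripper":-1},{"delta_pos":[0,0,0],"spin":0,"gripper":-1},{"delta_pos":[0,0,3],"spin":0,"gripper":-1},{"delta_pos":[0,0,3.5],"spin":0,"gripper":-1},{"delta_pos":[0,0,2],"spin":0,"gripper":-1},{"delta_pos":[0,0,0],"spin":0,"gripper":-1},{"delta_pos":[0,2,0],"spin":0,"gripper":-1},{"delta_pos":[0,1.5,0],"spin":0,"gripper":-1}]'
(python3 -m crank '[{"delta_pos":[0,0,0],"spin":0,"gripper":-1}]'
python3 -m crank '[{"delta_pos":[0,0.6,0],"spin":0,"gripper":-1},{"delta_pos":[0,0.6,0],"spin":0,"gripper":-1}]'
python3 -m crank '[{"delta_pos":[0,0.4,0],"spin":0,"gripper":-1},{"delta_pos":[0,0.4,0],"spin":0,"gripper":-1}]'
python3 -m crank '[{"delta_pos":[0,0.5,0],"spin":0,"gripper":-1},{"delta_pos":[0,0.5,0],"spin":0,"gripper":-1}]')|tee /tmp/o|python3 f.py; tail -5 /tmp/o
```

```text
clock: 11.25
position: [0.579, 0.0995, 0.0904]
orientation: [3.142, 0.001, -2.954]
force: [0.8, 0.7, -0.1]
finger_gap: -0.0001
grasp_force: 0.0
z 0.0905 y -0.2383 e -6.7 lever 0.903 arc 103.9 Fsq -0.3 fy -0.2 fz -0.3
z 0.0900 y -0.2278 e -7.0 lever 0.907 arc 104.4 Fsq -0.1 fy -0.3 fz -0.1
z 0.0898 y -0.2204 e -7.1 lever 0.909 arc 104.6 Fsq 3.8 fy -4.2 fz 3.3
z 0.0897 y -0.2100 e -7.1 lever 0.910 arc 104.7 Fsq 5.5 fy -5.0 fz 4.9
position: [0.5734, 0.1284, 0.0897]
orientation: [-3.141, 0.0, -2.954]
force: [-0.0, -5.1, 4.9]
finger_gap: -0.0
grasp_force: 2.9
```

```bash
(python3 -m crank '[{"delta_pos":[0,0.6,0],"spin":0,"gripper":-1},{"delta_pos":[0,0.6,0],"spin":0,"gripper":-1}]'
python3 -m crank '[{"delta_pos":[0,0.6,0],"spin":0,"gripper":-1},{"delta_pos":[0,0.6,0],"spin":0,"gripper":-1}]'
python3 -m crank '[{"delta_pos":[0,0.5,0],"spin":0,"gripper":-1},{"delta_pos":[0,0.3,0],"spin":0,"gripper":-1}]'
python3 -m crank '[{"delta_pos":[0,0.2,0],"spin":0,"gripper":-1}]'
python3 -m crank '[{"delta_pos":[0,0.2,0],"spin":0,"gripper":-1}]')|python3 f.py
```

```text
z 0.0896 y -0.1977 e -7.2 lever 0.911 arc 104.8 Fsq 6.3 fy -3.6 fz 5.9
z 0.0896 y -0.1854 e -7.2 lever 0.911 arc 104.8 Fsq 6.2 fy -4.8 fz 5.6
z 0.0896 y -0.1773 e -7.2 lever 0.911 arc 104.8 Fsq 5.9 fy -4.0 fz 5.4
z 0.0895 y -0.1753 e -7.2 lever 0.912 arc 104.9 Fsq 5.9 fy -4.0 fz 5.4
z 0.0896 y -0.1734 e -7.2 lever 0.911 arc 104.8 Fsq 6.0 fy -4.1 fz 5.5
```

```bash
(python3 -m crank '[{"delta_pos":[0,0.2,0],"spin":0,"gripper":-1}]'
python3 -m crank '[{"delta_pos":[0,0.2,0],"spin":0,"gripper":-1}]'
python3 -m crank '[{"delta_pos":[0,0.1,0],"spin":0,"gripper":-1}]'
python3 -m crank '[{"delta_pos":[0,0.1,0],"spin":0,"gripper":-1}]'
python3 -m crank '[{"delta_pos":[0,0.1,0],"spin":0,"gripper":-1}]')|python3 f.py
```

```text
z 0.0895 y -0.1715 e -7.2 lever 0.912 arc 104.9 Fsq 5.9 fy -5.0 fz 5.3
z 0.0896 y -0.1695 e -7.2 lever 0.911 arc 104.8 Fsq 5.6 fy -4.1 fz 5.1
z 0.0895 y -0.1684 e -7.2 lever 0.912 arc 104.9 Fsq 5.6 fy -3.7 fz 5.2
z 0.0896 y -0.1675 e -7.2 lever 0.911 arc 104.8 Fsq 6.5 fy -4.6 fz 6.0
z 0.0895 y -0.1666 e -7.2 lever 0.912 arc 104.9 Fsq 6.3 fy -3.8 fz 5.9
```

```bash
(python3 -m crank '[{"delta_pos":[0,0.1,0],"spin":0,"gripper":-1}]'
python3 -m crank '[{"delta_pos":[0,0.1,0],"spin":0,"gripper":-1}]'
python3 -m crank '[{"delta_pos":[0,0.1,0],"spin":0,"gripper":-1}]'
python3 -m crank '[{"delta_pos":[0,0.1,0],"spin":0,"gripper":-1}]')|python3 f.py
```

```text
z 0.0895 y -0.1656 e -7.2 lever 0.912 arc 104.9 Fsq 5.7 fy -4.4 fz 5.2
z 0.0895 y -0.1645 e -7.2 lever 0.912 arc 104.9 Fsq 6.3 fy -6.4 fz 5.5
z 0.0896 y -0.1642 e -7.2 lever 0.911 arc 104.8 Fsq 7.8 fy -11.2 fz 6.4
z 0.0896 y -0.1640 e -7.2 lever 0.911 arc 104.8 Fsq 8.7 fy -16.0 fz 6.7
```

```bash
python3 -m crank '[{"delta_pos":[0,-0.3,0],"spin":0,"gripper":-1},{"delta_pos":[0,-1,0],"spin":0,"gripper":-1},{"delta_pos":[0,-3,0],"spin":0,"gripper":-1},{"delta_pos":[0,-2,0],"spin":0,"gripper":-1},{"delta_pos":[0,0,-3],"spin":0,"gripper":-1},{"delta_pos":[0,0,-4],"spin":0,"gripper":-1},{"delta_pos":[0,-2,-4],"spin":0,"gripper":-1},{"delta_pos":[0,-4,0],"spin":0,"gripper":-1},{"delta_pos":[0,0,0],"spin":0,"gripper":-1},{"delta_pos":[0,0,0],"spin":0,"gripper":-1}]'
python3 - <<'E'
from h import *
ims=[]
for n in("side","top"):
    p,d,K,W=snap(n);P=pts(d,K,W)
    ims.append(p[170:290,190:330] if n=="side" else p[120:240,150:330])
    vy=-.187*(P[...,0]-.5349)+.982*(P[...,1]-.3349);vx=.982*(P[...,0]-.5349)+.187*(P[...,1]-.3349)
    m=(d>0)&(P[...,2]>.088)&(P[...,2]<.106)&(abs(vx)<.012)&(vy<-.13)&(vy>-.24)
    print(n,m.sum(),np.percentile(vy[m],[2,50,98]).round(4))
    m=(d>0)&(abs(vx+.085)<.016)&(vy<-.195)&(vy>-.24)&(P[...,2]>.03);print("knob top z",np.percentile(P[...,2][m],98))
a=[cv2.resize(i,(400,300)) for i in ims];cv2.imwrite("pics/c.png",np.hstack(a))
E
```

```text
clock: 14.65
position: [0.5871, 0.0533, 0.199]
orientation: [3.141, -0.001, -2.955]
force: [-0.9, -0.6, 0.1]
finger_gap: 0.0002
grasp_force: 0.0
side 181 [-0.1538 -0.1403 -0.1309]
knob top z 0.06651134113855899
top 82 [-0.1513 -0.1413 -0.1315]
knob top z 0.6140817943754157
```

View pics/c.png

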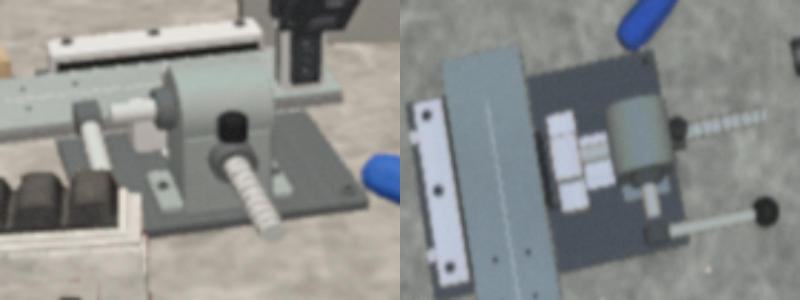

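```bash
python3 -c "
from rig import ticket
print(ticket.job_done())"
```

```text
the job is handed in; nothing more can be done
None
```

I pressed the lever until it went firm and stopped at about 1.06 rad, roughly 6 N above the drag. It stayed down when I let go, the collar is butted against the housing, and I handed the job in with the robot clear at about 15 s; no verdict came back.

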